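Fold down the cabinet flap and carry the specimen tray onto it

ROBOT

A 6-joint arm with a two-finger parallel gripper is mounted at the origin on the work surface. World frame = base frame: x ahead of the robot, y to its left, z up, the work surface at z = 0. Lengths are in m, angles in rad, forces in N, time in s.
With the tool pointing down it reaches from about 0.3 to 0.875 m from the base axis. Payload 6.4 kg.
Tool frame: the origin (TCP) lies at the very end of the fingers, on their centre line; the grasp point (between the pads) lies 19 mm behind it; z points along the fingers, y is the line along which they close (so a half turn about z gives the same grasp; the last joint's range is limited). The gripper opens to 85 mm and grips with 20 to 120 N. Pads are 22 mm wide; open, the fingers measure 114 mm over their backs; the gripper's body (76 mm by 85 mm) begins 54 mm behind the grasp point. The pads swing forward as they close: fully open they stand 13 mm farther back than shut.
Start: joints at [-1.549, 0.181, 1.607, -0, 1.354, -0.206], TCP at [0.13, -0.56, 0.193] pointing down, gripper open.
Joint ranges: [-2.99, 2.99], [-0.89, 2.07], [0.3, 2.58], [-1.14, 4.28], [0, 2.63], [-3.12, 3.12]. Speed limits (rad/s): [2.57, 2.57, 3.01, 3.14, 3.14, 3.14].

INTERFACE

Orientations are given as a unit quaternion [x, y, z, w].
In Python, from workcell import robot, viewer, workorder gives the robot as it stands. Calls block until the motion is done:
- robot.movep(position, orientation): joint-space move of the TCP to a pose.
- robot.move_linear(position, velocity=0.15, rotation=None, stop_force=None): straight line of the TCP; rotation=None keeps the orientation; velocity is the mean speed in m/s. With stop_force (N) it stops when the force on the tool has changed by that much, and returns True; else False.
- robot.goto_joints(angles): joint-space move.
- robot.let_go() and robot.clamp(strength=None): open the fingers fully, or close them until they stop; strength is the grip in N (None keeps the last).
- robot.pause(seconds).
- robot.ik(position, orientation): joint angles nearest the present ones, or None.
- viewer.snapshot(name): name is "scene" or "top" or "wrist"; returns a dict with "frame" (384x512x3 uint8, red, green, blue), "z_map" (384x512 float32, m along the optical axis (not along the pixel's ray), 0 where there is no reading), "fx", "fy", "cx", "cy" (pixels), "D" ([k1, k2, p1, p2, k3] as OpenCV has them; the pictures are not rectified), "rvec" (rotation vector, rad) and "tvec" (3), from world to camera coordinates, as OpenCV has them; the wrist camera has in their place "tool_from_camera" (4x4, takes a point from camera to tool coordinates, whose origin is the TCP and whose axes are the flange's). Camera axes: x right, y down, z forward; pixel columns grow to the right and rows downward; lengths in m; the calibration is good to about 2 mm. A picture is of the moment at which its call begins: read the wrist's pose just before it.
A pose or a line that the arm cannot do raises robot.IKError and nothing moves.
- workorder.hand_in(): hands the job in; it is judged then, once.
Readings, each from a call of its own:
- robot.current_time(): time.
- robot.current_qpos(): joint angles.
- robot.current_joint_vel(): joint speeds.
- robot.current_effort(): joint torques, N m.
- robot.current_position(): TCP position.
- robot.current_orientation(): TCP orientation.
- robot.current_ft_force(): force on the tool from outside, world axes, zero at the start.
- robot.current_wrist_torque(): the same for the moment, N m.
- robot.current_opening(): finger opening in m.
- robot.current_gripper_force(): force on a finger pad.
Only numpy, scipy, OpenCV 4.12 (cv2) and the standard library are available. Lean on these libraries where they do the work, as an engineer would, in place of code of your own. Each camera call takes 0.05 s, during which the arm holds its last target. There are 200 camera calls.

TASK

On the bench cabinet, pull out both slide-out supports all the way, and only then lower the drop-front flap until it rests level on them. Then pick up the narrow specimen tray, carry it level so that its two vials stay standing and nothing spills out, and set it down gently in the middle of the flap, lengthwise along the flap's front edge. Leave the other things on the bench where they are, and let go of everything.

Things in the scene. Friction and masses are not known exactly. Their poses are not given: they have to be found in the camera images.
- cabinet: Fixed oak and white bench cabinet, open-topped, 270 mm wide, 235 high. Origin on the bench under the middle of the flap's hinge line; x to its back (front faces -x), y along the hinge, z up. In this frame: plinth 30 mm high from x = -70 mm; hinge at x = 0, z = 52; side panels at y = +-129 from x = 12 back; behind the shut flap it is clear to x = 75 above a floor at z = 61.
- flap (a joint): Angle (rad) of the white flap: 0 upright, grows as its top comes down to -x; 1.57 level on both supports (unsupported 1.75). Panel 234 mm wide, 10 thick, free edge 175 from the hinge. Upright it fills x = 0 to 10 (cabinet); level, its upper (inner) face is at z = 62. No latch; stiff hinge (0.36 N m) stays at any angle, can be pushed down on its inner face near the edge.
- flap_edge (a point): Middle of the flap's free edge (top edge when shut, front edge when lowered), midway through its thickness.
- support_left (a joint): How far the left (+y) support is out (m): 0 home, 0.115 fully out at its stop. It slides to -x of the cabinet, drag 2 N. Oak bar 20 mm wide, 18 thick, top at z = 51, 90 mm left of the cabinet's middle, with an upright tab at its front end. The flap clears the tab only when the support is out over 98 mm.
- support_right (a joint): The same for the right (-y) support, 90 mm right of the cabinet's middle.
- pull_left (a point): Grip point of the left support's upright tab, 18 mm under its top. The tab is 14 mm thick (cabinet x), 20 mm wide (cabinet y) and stands from z = 33 to 87 mm; with the support home it is 85 mm ahead of the flap's hinge line.
- pull_right (a point): The same point of the right support's tab.
- tray_mid (a point): Narrow white plastic specimen tray, open at the top, 170 mm long (its x), 56 mm wide (its y), 30 mm high (z), walls and floor about 4 mm, about 230 g with its load. The point is its centre, 15 mm above its underside. It starts on the bench on one side, left or right; a wider, shorter empty tray is on the other.
- vial_a_mid (a point): Centre of an amber glass specimen vial with a white cap, 23 mm across and 46 mm high, standing loose towards the -x end of the narrow tray; its z axis is up when it stands.
- vial_b_mid (a point): The same, the vial towards the +x end of the narrow tray.
- bone_mid (a point): Centre of a small cream bone, 48 mm long, 20 mm wide and 14 mm high, lying loose in the middle of the narrow tray.
- tray: The narrow specimen tray again: the middle of its underside (same axes as its centre point).
- wide_tray_mid (a point): Bystander: centre of the empty white tray, 130 x 100 x 24 mm.
- tumbler_mid (a point): Bystander: cream drinking tumbler, 84 mm across and 198 mm high, upright on the bench; the point is 100 mm up.
- beaker_mid (a point): Bystander: empty glass beaker, 68 mm across, 85 mm high; the point is 42 mm up.
- reagent_mid (a point): Bystander: amber bottle with a black cap, 56 mm across, 125 mm high; centre.
- spatula_mid (a point): Bystander: spatula 160 mm long lying on the bench; a point near its middle.
- washer_mid (a point): Bystander: steel washer 40 mm across, 6 mm thick; centre.

How it is judged:
On the way, in this order (a step that is already met when the one before it is completed fails the run):
1. both supports are pulled out all the way (over 100 of 115 mm) (value of joint each of support_left, support_right above 0.1 m), for 0.2 s.
2. the flap is lowered level onto the supports (all of step 1 and value of joint flap between 1.53 and 1.62 rad), for 0.2 s.
3. the tray is lifted clear of the bench (height (world z) of tray_mid above 0.06 m), for 0.2 s.
At the end, for the whole second after the job is handed in: Supports out over 100 mm; flap level on them (1.53-1.62 rad); tray on it at rest, centre within 35 mm of mid-flap sideways and 30-150 mm ahead of the hinge, length within 0.2 rad of the front edge, tilt under 0.08 rad; vials upright (0.15 rad) and bone in the tray (all of step 2 and x of tray_mid in the frame of cabinet between -0.15 and -0.03 m and y of tray_mid in the frame of cabinet between -0.035 and 0.035 m and z of tray_mid in the frame of cabinet between 0.068 and 0.086 m and angle between the x axis of tray_mid and the y axis of cabinet, either way round below 0.2 rad and angle between tray_mid's own z axis and vertical below 0.08 rad and angle between each of vial_a_mid, vial_b_mid's own z axis and vertical below 0.15 rad and x of vial_a_mid in the frame of tray_mid between -0.083 and 0.083 m and y of vial_a_mid in the frame of tray_mid between -0.026 and 0.026 m and z of vial_a_mid in the frame of tray_mid between -0.015 and 0.03 m and x of vial_b_mid in the frame of tray_mid between -0.083 and 0.083 m and y of vial_b_mid in the frame of tray_mid between -0.026 and 0.026 m and z of vial_b_mid in the frame of tray_mid between -0.015 and 0.03 m and x of bone_mid in the frame of tray_mid between -0.083 and 0.083 m and y of bone_mid in the frame of tray_mid between -0.026 and 0.026 m and z of bone_mid in the frame of tray_mid between -0.015 and 0.03 m and linear speed of tray below 0.02 m/s and angular speed of tray below 0.3 rad/s); the robot touches nothing.
It fails at once if the flap is lowered (past 0.5 rad) while a support is not yet out (under 90 mm) (value of joint flap above 0.5 rad and value of joint any of support_left, support_right below 0.09 m).
It fails at once if the tray is tipped by more than 0.26 rad (15 degrees) (angle between tray_mid's own z axis and vertical above 0.26 rad).
It fails at once if a vial falls over (0.6 rad) (angle between any of vial_a_mid, vial_b_mid's own z axis and vertical above 0.6 rad).
It fails at once if the tray is dropped (falls faster than 0.4 m/s out of the fingers) (linear speed of tray above 0.4 m/s and contact force between the fingers and tray below 0.1 N).
It fails at once if another thing on the bench is shifted by more than 30 mm or knocked over (distance of any of wide_tray_mid, tumbler_mid, beaker_mid, reagent_mid, spatula_mid, washer_mid from where it was at the start of the episode above 0.03 m or angle between any of tumbler_mid, beaker_mid, reagent_mid's own z axis and vertical above 0.4 rad).
It also fails if it takes over 69 s, if anything falls off the work surface, if the arm or the gripper's body presses on something with over 40 N, if the wrist force passes 120 N, or if a joint passes its speed limit or range.

## Working session

There is one attempt and no reset: what is moved stays moved. The work goes in short steps, each a Python script; the robot and the scene stay as the last script left them, time stands still between calls to the robot, and variables do not carry over. Pictures are saved under pics/ and viewed, at most 10 in all, crops included, and the job is handed in when it is done.

```bash
mkdir -p pics
cat > h.py <<'E'
import numpy as np, cv2
from workcell import robot, viewer, workorder
def cloud(s):
    h,w=s["z_map"].shape
    u,v=np.meshgrid(np.arange(w),np.arange(h))
    K=np.array([[s["fx"],0,s["cx"]],[0,s["fy"],s["cy"]],[0,0,1.]])
    n=cv2.undistortPoints(np.stack([u,v],-1).reshape(-1,1,2).astype(float),K,np.array(s["D"],float)).reshape(h,w,2)
    z=s["z_map"].astype(float)
    P=np.concatenate([n*z[...,None],z[...,None]],-1)
    if "rvec" in s:
        R=cv2.Rodrigues(np.array(s["rvec"],float))[0]
        P=(P-np.array(s["tvec"]).reshape(3))@R
    P[z==0]=np.nan
    return P
E
python3 - <<'E'
from h import *
ims=[]
for n in("scene","top"):
    s=viewer.snapshot(n); cv2.imwrite(f"pics/{n}.png",s["frame"][...,::-1]); np.save(n+".npy",cloud(s))
    R=cv2.Rodrigues(np.array(s["rvec"]))[0]; print(n,-R.T@np.array(s["tvec"]).reshape(3))
print(robot.current_orientation(),robot.current_time())
E
```

```text
scene [0.49468748 0.83788519 0.8451772 ]
top [0.46820253 0.07061229 1.62776283]
[ 9.93519450e-01  1.13659350e-01  5.72698372e-05 -8.07610245e-04] 0.1
```

View pics/scene.png

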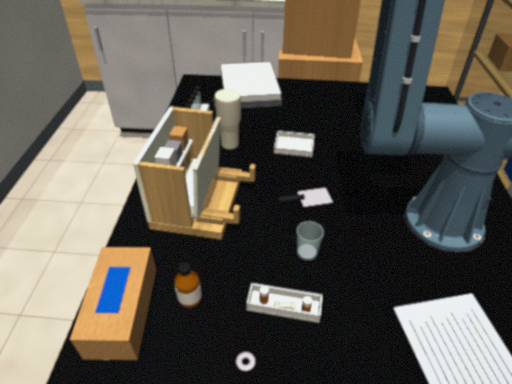

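View pics/top.png

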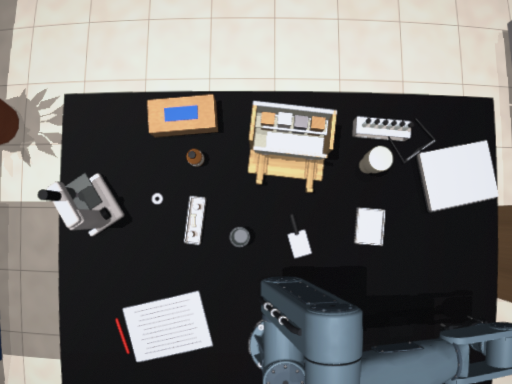

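The scene image shows the cabinet at about (190,180) with its supports to its right, and the narrow tray with two vials at (285,302). In the top image the tabs are at (260,183) and (310,186), the narrow tray at (195,220), the beaker at (240,237), the reagent bottle at (195,157) and the spatula at (299,240). Next I'll compute the positions.

Run:
```python
from h import *
P=np.load("top.npy"); im=cv2.imread("pics/top.png")
def reg(u0,u1,v0,v1,z0,z1,name):
    Q=P[v0:v1,u0:u1].reshape(-1,3); Q=Q[(Q[:,2]>z0)&(Q[:,2]<z1)]
    if len(Q)<3: print(name,len(Q));return Q
    r=cv2.minAreaRect(Q[:,:2].astype(np.float32)*1000)
    print(name,len(Q),"mean",Q.mean(0).round(4),"rect",np.round(r[0],1),np.round(r[1],1),round(r[2],1));return Q
reg(250,272,165,195,.075,.1,"tabL");reg(298,320,165,195,.075,.1,"tabR")
reg(240,345,95,170,.225,.25,"cabtop");
reg(180,210,190,250,.012,.07,"tray");reg(180,210,190,250,.036,.07,"vials")
reg(225,255,222,252,.02,.1,"beaker");reg(180,210,145,170,.02,.14,"reagent")
reg(355,400,140,180,.1,.21,"tumbler");reg(350,390,200,250,.01,.04,"wide");reg(285,320,210,260,.003,.05,"spat")
S=np.load("scene.npy").reshape(-1,3)
def sreg(lo,hi,name):
    Q=S[np.all((S>lo)&(S<hi),1)]
    if len(Q)<3: print(name,len(Q));return
    r=cv2.minAreaRect(Q[:,:2].astype(np.float32)*1000); print(name,len(Q),Q.mean(0).round(4),np.round(r[0],1),np.round(r[1],1),round(r[2],1))
T=P.reshape(-1,3)
c=P[130:195,245:340].reshape(-1,3); np.set_printoptions(suppress=True)
# z map along cabinet columns
for u in (260,275,290,305,315): print(u,[(v,*(P[v,u]*1000).round(0).astype(int)) for v in range(100,195,4) if not np.isnan(P[v,u,0])])
```

```text
tabL 21 mean [0.5954 0.0779 0.0869] rect [595.5  76.7] [11.2 17.7] 2.3
tabR 24 mean [ 0.568  -0.0959  0.0859] rect [567.5 -95.5] [17.3 14.1] 86.3
cabtop 832 mean [ 0.7702 -0.0295  0.2334] rect [753.  -28.5] [269.7 159.1] 84.2
tray 323 mean [0.4574 0.3138 0.0293] rect [459.1 312.5] [ 59.  167.2] 82.5
vials 70 mean [0.4598 0.3144 0.0473] rect [458.9 312.3] [ 53.1 165.8] 82.3
beaker 120 mean [0.3997 0.1479 0.0669] rect [402.6 145. ] [59.8 66.4] 1.0
reagent 236 mean [0.6797 0.3056 0.088 ] rect [683.5 310.9] [55.  55.5] 2.9
tumbler 612 mean [ 0.6641 -0.3137  0.187 ] rect [ 666.8 -318.9] [82.7 79.4] 1.2
wide 252 mean [ 0.4405 -0.3337  0.0197] rect [ 444.2 -330.9] [113.7 181.2] 78.7
spat 601 mean [ 0.4038 -0.0731  0.0077] rect [408.  -80.7] [180.3 125.7] 0.3
260 [(100, np.int64(910), np.int64(77), np.int64(3)), (104, np.int64(834), np.int64(76), np.int64(233)), (108, np.int64(832), np.int64(76), np.int64(189)), (112, np.int64(830), np.int64(76), np.int64(142)), (116, np.int64(818), np.int64(76), np.int64(134)), (120, np.int64(804), np.int64(76), np.int64(131)), (124, np.int64(789), np.int64
[... 5058 characters left out ...]
t64(-122), np.int64(61)), (144, np.int64(734), np.int64(-122), np.int64(61)), (148, np.int64(720), np.int64(-122), np.int64(58)), (152, np.int64(705), np.int64(-121), np.int64(61)), (156, np.int64(667), np.int64(-101), np.int64(228)), (160, np.int64(677), np.int64(-122), np.int64(53)), (164, np.int64(664), np.int64(-123), np.int64(45)), (168, np.int64(648), np.int64(-122), np.int64(53)), (172, np.int64(634), np.int64(-122), np.int64(52)), (176, np.int64(621), np.int64(-125), np.int64(31)), (180, np.int64(608), np.int64(-127), np.int64(18)), (184, np.int64(595), np.int64(-129), np.int64(-2)), (188, np.int64(580), np.int64(-129), np.int64(0)), (192, np.int64(565), np.int64(-128), np.int64(3))]
```

```bash
cat >> h.py <<'E'
from scipy.spatial.transform import Rotation as Ro
def down(phi):  # tool z down, tool x at world yaw phi
    x=np.array([np.cos(phi),np.sin(phi),0]); z=np.array([0,0,-1.]); y=np.cross(z,x)
    return Ro.from_matrix(np.stack([x,y,z],1)).as_quat()
def wrist(name=None):
    p=np.array(robot.current_position()); R=Ro.from_quat(robot.current_orientation()).as_matrix()
    s=viewer.snapshot("wrist"); T=np.array(s["tool_from_camera"]); P=cloud(s)
    P=P@T[:3,:3].T+T[:3,3]; P=P@R.T+p
    if name: cv2.imwrite(f"pics/{name}.png",s["frame"][...,::-1]); np.save(name+".npy",P)
    return P,s
E
python3 - <<'E'
from h import *
p=robot.current_position(); robot.move_linear([p[0],p[1],.36],velocity=.25)
phi=np.radians(174)
robot.movep([.53,-.03,.42],down(phi))
print(robot.current_time(),robot.current_qpos())
P,s=wrist("w1"); print(np.round(s["tool_from_camera"],3))
E
```

```text
3.2917 [-2.81592670e-01 -7.23261924e-03  1.36492368e+00 -2.33899648e-04
  1.78427701e+00 -1.74611602e+00]
[[-0.001 -0.965 -0.262  0.067]
 [ 1.    -0.001  0.    -0.   ]
 [-0.    -0.262  0.965 -0.18 ]
 [ 0.     0.     0.     1.   ]]
```

View pics/w1.png

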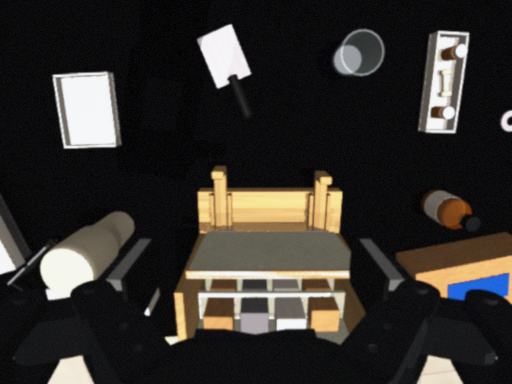

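The wrist view shows the right tab at about (220,172) and the left tab at (323,178). The grey outer face of the flap spans u 190–350, v 235–275, and the narrow tray is at (443,82). I'll fit the cabinet pose from the flap face and the tabs.

Run:
```python
from h import *
P=np.load("w1.npy")
Q=P[238:266,205:340].reshape(-1,3); Q=Q[(Q[:,2]>.07)&(Q[:,2]<.222)]
c=Q.mean(0)
for _ in range(3):
    c=Q.mean(0); n=np.linalg.svd(Q-c)[2][2]; n*=np.sign(n[0]); r=(Q-c)@n; Q=Q[abs(r)<2.5*r.std()]
print("flap plane",c,n,len(Q),r.std(),"yaw",np.degrees(np.arctan2(n[1],n[0])))
yaw=np.arctan2(n[1],n[0])
def rect(Q,name):
    r=cv2.minAreaRect(Q[:,:2].astype(np.float32)*1000); print(name,len(Q),Q.mean(0).round(4),"rect",np.round(r[0],1),np.round(r[1],1),round(r[2],1))
def reg(u0,u1,v0,v1,z0,z1,name):
    Q=P[v0:v1,u0:u1].reshape(-1,3); Q=Q[(Q[:,2]>z0)&(Q[:,2]<z1)]; rect(Q,name); return Q
A=reg(208,232,160,190,.08,.095,"tabR");B=reg(312,336,165,195,.08,.095,"tabL")
reg(185,355,228,285,.222,.236,"flaptop")
reg(175,370,260,345,.228,.245,"cabtop")
reg(415,472,25,140,.022,.036,"tray"); reg(415,472,25,140,.042,.06,"vials")
reg(330,388,25,80,.01,.1,"beaker")
ex=np.array([np.cos(yaw),np.sin(yaw)]);ey=np.array([-ex[1],ex[0]])
a=A.mean(0)[:2];b=B.mean(0)[:2];print("tabs in cab axes rel flap plane: R",(a-c[:2])@ex,a@ey,"L",(b-c[:2])@ex,b@ey)
```

```text
flap plane [ 0.68229538 -0.02185137  0.15223605] [ 0.9907292  -0.10646909  0.08438001] 3664 0.0003141293203228597 yaw -6.133772240772969
tabR 99 [ 0.5679 -0.0981  0.0856] rect [567.8 -98.1] [19.6 12.9] 84.1
tabL 107 [0.5965 0.0792 0.0855] rect [596.8  79.7] [20.1 13.7] 85.1
flaptop 1337 [ 0.679  -0.0302  0.2259] rect [679.4 -30.8] [214.4  12. ] 84.0
cabtop 471 [ 0.7227 -0.148   0.2335] rect [712.3 -35. ] [ 94.9 259.4] 2.4
tray 1066 [0.4563 0.3124 0.0277] rect [459.3 314.2] [ 59. 170.] 83.3
vials 292 [0.4566 0.3148 0.0488] rect [458.5 315.1] [ 21.9 122.2] 77.9
beaker 1431 [0.3998 0.1536 0.0568] rect [402.7 146.7] [66.7 66.9] 87.0
tabs in cab axes rel flap plane: R -0.10554315259349635 -0.03689545057814051 L -0.09612577024428189 0.14243204844830212
```

The flap already leans by about 0.085 rad. The supports start about 29 mm out on the right and 20 mm out on the left. The sizes, heights and the 180 mm tab spacing all check out, so I'll pull both supports.

```bash
cat >> h.py <<'E'
YAW=-0.10705; O=np.array([.6909,-.0211]); EX=np.array([np.cos(YAW),np.sin(YAW)]); EY=np.array([-EX[1],EX[0]])
def cab(x,y,z): return [*(O+x*EX+y*EY),z]
def tocab(P): d=P[...,:2]-O; return np.stack([d@EX,d@EY,P[...,2]],-1)
E
python3 - <<'E'
from h import *
q=down(YAW+np.pi)
for y,x0 in((-.09,-.114),(.09,-.105)):
    robot.movep(cab(x0,y,.16),q)
    print("f",robot.move_linear(cab(x0,y,.047),velocity=.15,stop_force=15))
    robot.clamp(40); print("open",robot.current_opening(),robot.current_gripper_force())
    print("pull",robot.move_linear(cab(-.204,y,.047),velocity=.07,stop_force=18), tocab(np.array(robot.current_position())), robot.current_ft_force())
    robot.let_go(); robot.move_linear(cab(-.204,y,.16),velocity=.2)
robot.movep(cab(-.16,0,.40),q)
P,s=wrist("w2"); print(robot.current_time())
C=tocab(P)
for y in(-.09,.09):
    Q=C[(abs(C[...,1]-y)<.02)&(C[...,0]<-.08)&(C[...,0]>-.25)&(C[...,2]>.08)&(C[...,2]<.095)]; print(len(Q),Q.mean(0),Q.min(0),Q.max(0))
E
```

```text
f False
open 0.016951539466200587 39.09268856048584
pull False [-0.20097889 -0.08953118  0.04759327] [10.66739793  6.44041917 -3.90514656]
f False
open 0.01683713556345875 39.07793462276459
pull False [-0.20129902  0.0904932   0.04761754] [ 6.50337194  4.93516278 -3.14510616]
15.2167
127 [-0.20077912 -0.08837654  0.08571348] [-0.2074214  -0.09868117  0.08113286] [-0.19385004 -0.07870643  0.08842598]
128 [-0.20075868  0.08988959  0.08583909] [-0.20742535  0.08009665  0.08125399] [-0.19379355  0.09988205  0.08843985]
```

Run:
```python
from h import *
q=down(YAW+np.pi)
robot.clamp(40)
robot.movep(cab(.042,0,.33),q)
print(robot.move_linear(cab(.042,0,.205),velocity=.15,stop_force=12), tocab(np.array(robot.current_position())))
for th in np.r_[np.linspace(.1,1.5,9)]:
    s=.15
    hit=robot.move_linear(cab(-s*np.sin(th)+.01*np.cos(th)+.011,0,.052+s*np.cos(th)+.01*np.sin(th)),velocity=.1,stop_force=25)
    print(round(th,2),hit,np.round(robot.current_ft_force(),1))
    if hit: break
else:
    print(robot.move_linear(cab(-.142,0,.056),velocity=.04,stop_force=12),robot.current_position(),robot.current_ft_force())
robot.move_linear(cab(-.142,0,.16),velocity=.2); robot.let_go()
print(robot.current_time())
```

```text
False [ 4.27978973e-02 -8.25911314e-05  2.06926556e-01]
0.1 False [0.  0.6 0.7]
0.28 False [-0.3 -0.4 -0.2]
0.45 False [ 0.4 -0.2  0. ]
0.62 False [ 0.2 -0.3  0.6]
0.8 False [0.3 0.7 1.8]
0.98 False [ 0.3 -0.9 -0.2]
1.15 False [0.3 0.1 0.3]
1.32 False [ 0.3 -0.2  0.5]
1.5 False [0.1 0.6 0.4]
False [ 0.54957991 -0.00588447  0.0558196 ] [ 0.45614073 -0.44664842 -0.42311758]
23.7
```

Run:
```python
from h import *
P,s=wrist("w3"); S=viewer.snapshot("scene"); cv2.imwrite("pics/s3.png",np.hstack([S["frame"],s["frame"]])[::1,:,::-1][:, :])
im=cv2.imread("pics/s3.png"); cv2.imwrite("pics/s3.png",cv2.resize(im,(800,300)))
C=tocab(cloud(S))
for x in np.arange(-.22,.05,.02):
    Q=C[(abs(C[...,0]-x)<.006)&(abs(C[...,1])<.06)]; print(round(x,2),len(Q),np.percentile(Q[:,2],[10,50,90]).round(3) if len(Q) else "")
```

```text
-0.22 206 [-0.001  0.004  0.577]
-0.2 171 [-0.001  0.017  0.578]
-0.18 348 [-0.     0.408  0.569]
-0.16 568 [0.001 0.388 0.558]
-0.14 576 [0.001 0.378 0.56 ]
-0.12 450 [-0.     0.402  0.555]
-0.1 226 [-0.001  0.498  0.537]
-0.08 85 [-0.002  0.     0.002]
-0.06 110 [0.028 0.03  0.032]
-0.04 106 [0.028 0.03  0.032]
-0.02 108 [0.028 0.03  0.032]
-0.0 395 [0.03  0.086 0.143]
0.02 0 
0.04 34 [0.059 0.061 0.063]
```

View pics/s3.png

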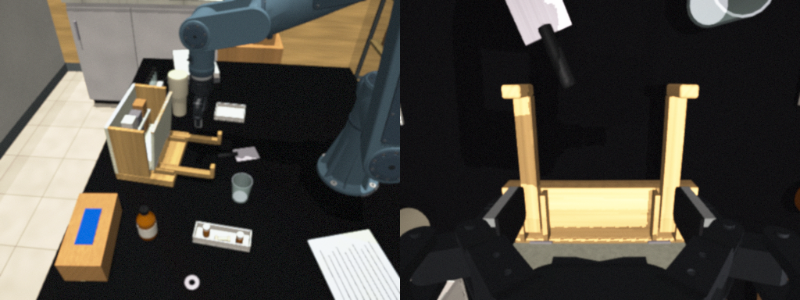

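The scene half of the image still shows the flap standing nearly upright, its edge at about (158,140), so the fingers did not bring it down. I'll measure its angle now.

Run:
```python
from h import *
print(robot.current_opening(),robot.current_ft_force(), robot.current_effort())
for n in("scene","top"):
    s=viewer.snapshot(n);C=tocab(cloud(s))
    M=(abs(C[...,1])<.11)&(C[...,0]>-.12)&(C[...,0]<.035)&(C[...,2]>.07)&(C[...,2]<.235)
    Q=C[M]; print(n,len(Q))
    for z in np.arange(.07,.235,.015):
        k=Q[abs(Q[:,2]-z)<.0075]; 
        if len(k): print(round(z,3),len(k),np.percentile(k[:,0],[2,25,50,75,98]).round(3),np.percentile(k[:,1],[2,98]).round(3))
```

```text
0.08555607046256627 [-0.24697638 -0.62377803  0.31072112] [-2.35838270e-03 -4.21188748e+01 -3.40408659e+01 -5.50605037e-04
 -3.28452079e-04  6.87139305e-06]
scene 1101
0.07 39 [-0.001 -0.     0.     0.     0.001] [-0.105  0.101]
0.085 76 [-0.002 -0.001 -0.001 -0.001 -0.   ] [-0.104  0.101]
0.1 80 [-0.003 -0.002 -0.002 -0.002 -0.001] [-0.101  0.105]
0.115 79 [-0.005 -0.004 -0.003 -0.003 -0.002] [-0.1    0.105]
0.13 81 [-0.006 -0.005 -0.005 -0.004 -0.003] [-0.1    0.104]
0.145 88 [-0.007 -0.007 -0.006 -0.006 -0.005] [-0.108  0.101]
0.16 84 [-0.009 -0.008 -0.007 -0.007 -0.006] [-0.108  0.108]
0.175 96 [-0.01  -0.009 -0.009 -0.008 -0.008] [-0.105  0.109]
0.19 92 [-0.011 -0.01  -0.01  -0.01  -0.009] [-0.103  0.108]
0.205 97 [-0.012 -0.012 -0.011 -0.011 -0.01 ] [-0.1    0.109]
0.22 209 [-0.013 -0.013 -0.012 -0.008 -0.003] [-0.101  0.107]
top 409
0.07 8 [-0.003 -0.003 -0.003  0.004  0.033] [-0.091  0.092]
0.085 21 [-0.005 -0.004 -0.004 -0.003 -0.003] [-0.101  0.088]
0.1 15 [-0.006 -0.006 -0.005 -0.005 -0.004] [-0.106  0.099]
0.115 15 [-0.007 -0.007 -0.007 -0.006 -0.006] [-0.083  0.102]
0.13 18 [-0.008 -0.008 -0.008 -0.008 -0.007] [-0.091  0.094]
0.145 16 [-0.01  -0.01  -0.009 -0.009 -0.008] [-0.097  0.091]
0.16 21 [-0.011 -0.011 -0.011 -0.01  -0.01 ] [-0.102  0.108]
0.175 16 [-0.013 -0.012 -0.011 -0.011 -0.011] [-0.108  0.101]
0.19 21 [-0.014 -0.013 -0.013 -0.013 -0.012] [-0.088  0.094]
0.205 25 [-0.015 -0.015 -0.015 -0.014 -0.014] [-0.099  0.107]
0.22 119 [-0.016 -0.015 -0.012 -0.009 -0.006] [-0.105  0.106]
```

Run:
```python
from h import *
q=down(YAW+np.pi)
robot.clamp(40); print("open",robot.current_opening())
robot.movep(cab(.042,0,.33),q)
print(robot.move_linear(cab(.042,0,.188),velocity=.15,stop_force=12), tocab(np.array(robot.current_position())))
a=viewer.snapshot("scene")
for x in (.02,.0,-.02):
    h=robot.move_linear(cab(x,0,.188),velocity=.06,stop_force=15); print(h,tocab(np.array(robot.current_position())).round(4),np.round(robot.current_ft_force(),2))
b=viewer.snapshot("scene"); print(robot.current_time())
cv2.imwrite("pics/ab.png",cv2.resize(np.hstack([a["frame"][50:250,90:290],b["frame"][50:250,90:290]])[...,::-1],(800,400)))
C=tocab(cloud(b));Q=C[(abs(C[...,1]-.06)<.04)&(abs(C[...,0])<.15)&(abs(C[...,2]-.16)<.006)]; print(np.percentile(Q[:,0],[5,50,95]))
```

```text
open 0.00033008480599449247
False [ 4.28035392e-02 -6.05268311e-05  1.89589856e-01]
False [0.0202 0.     0.1886] [-0.44 -0.22 -0.6 ]
False [ 0.     -0.      0.1882] [-0.08  0.79 -1.05]
False [-0.0202 -0.      0.188 ] [-0.23  0.33  0.56]
28.3333
[-0.01743709 -0.01589432  0.08410607]
```

View pics/ab.png

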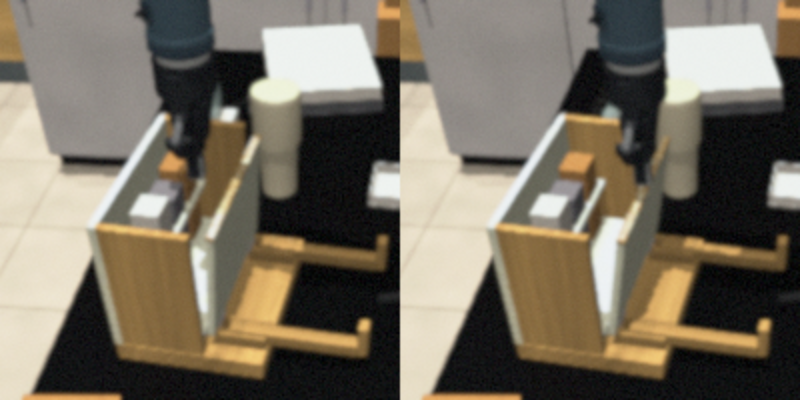

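The crops show the fingers inside the flap, with the tip ending around the height of the flap's top edge (642,185), and the flap has moved only slightly. I'll measure where the fingertip actually is.

Run:
```python
from h import *
s=viewer.snapshot("scene");C=tocab(cloud(s)); g=s["frame"].mean(-1)
M=(abs(C[...,1])<.05)&(abs(C[...,0]+.02)<.09)&(C[...,2]>.15)&(C[...,2]<.36)&(g<90)
Q=C[M]
for z in np.arange(.155,.36,.01):
    k=Q[abs(Q[:,2]-z)<.005]
    if len(k): print(round(z,3),len(k),k.min(0).round(3),k.max(0).round(3))
K=np.array([[s["fx"],0,s["cx"]],[0,s["fy"],s["cy"]],[0,0,1.]])
for p in [(-.02,0,.188),(-.0255,0,.226),(-.0255,.117,.226),(-.0255,-.117,.226)]:
    print(p,cv2.projectPoints(np.array([cab(*p)]),np.array(s["rvec"]),np.array(s["tvec"]),K,np.array(s["D"]))[0].ravel().round(1))
u0,v0=190,100
cv2.imwrite("pics/c.png",cv2.resize(s["frame"][100:190,170:270,::-1],(800,720),interpolation=cv2.INTER_CUBIC)[:600])
```

```text
0.155 14 [-0.016 -0.043  0.151] [-0.014  0.045  0.159]
0.165 18 [-0.018 -0.048  0.161] [-0.016  0.049  0.17 ]
0.175 17 [-0.019 -0.044  0.171] [-0.018  0.043  0.179]
0.185 18 [-0.022 -0.049  0.18 ] [-0.019  0.044  0.189]
0.195 16 [-0.023 -0.047  0.19 ] [-0.021  0.047  0.199]
0.205 9 [-0.024 -0.044  0.2  ] [-0.023  0.011  0.209]
0.215 5 [-0.026 -0.029  0.21 ] [-0.025  0.012  0.216]
0.225 7 [-0.027 -0.047  0.223] [-0.013  0.006  0.227]
0.235 23 [-0.03  -0.006  0.23 ] [-0.008  0.015  0.24 ]
0.245 32 [-0.031 -0.009  0.24 ] [-0.009  0.015  0.25 ]
0.255 27 [-0.031 -0.005  0.25 ] [-0.012  0.016  0.26 ]
0.265 11 [-0.031 -0.007  0.26 ] [-0.016  0.016  0.268]
0.275 43 [-0.033 -0.033  0.27 ] [-0.007  0.035  0.28 ]
0.285 24 [-0.033 -0.044  0.28 ] [-0.009  0.043  0.29 ]
0.295 61 [-0.036 -0.047  0.29 ] [-0.01  0.05  0.3 ]
0.305 36 [-0.037 -0.047  0.301] [-0.022  0.05   0.31 ]
0.315 37 [-0.037 -0.049  0.31 ] [-0.002  0.049  0.32 ]
0.325 48 [-0.039 -0.015  0.321] [-0.003  0.05   0.33 ]
0.335 62 [-0.039 -0.015  0.331] [-0.003  0.043  0.34 ]
0.345 45 [-0.033  0.01   0.34 ] [-0.012  0.041  0.35 ]
0.355 58 [-0.054  0.013  0.35 ] [0.006 0.042 0.36 ]
(-0.02, 0, 0.188) [212.1 152.8]
(-0.0255, 0, 0.226) [213.2 141.5]
(-0.0255, 0.117, 0.226) [200.7 169.3]
(-0.0255, -0.117, 0.226) [223.8 117.8]
```

View pics/c.png

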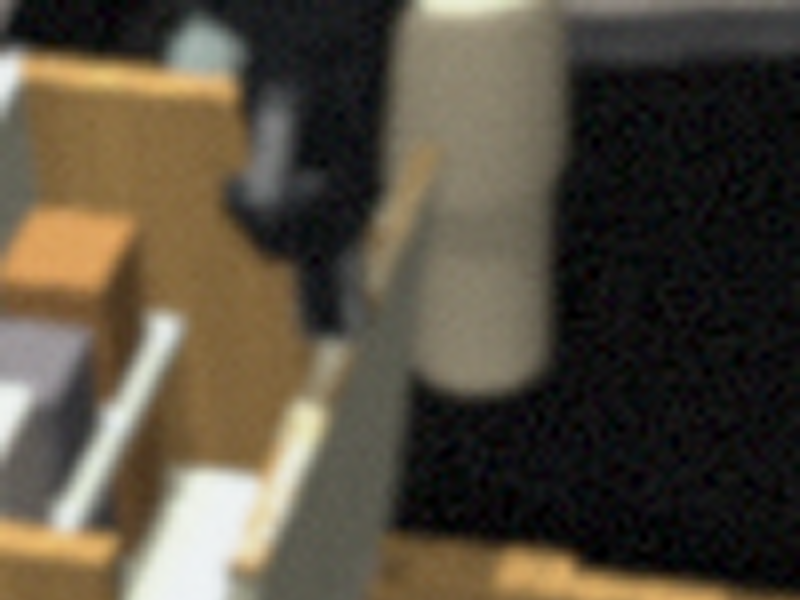

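The crop shows the fingertip about level with the flap's top edge (330,335), apparently resting on it. So the shut fingers may end higher than the reported TCP, and I'll check this directly in free space.

Run:
```python
from h import *
P=np.load("w1.npy")
for (u,v) in [(150,242),(140,252),(130,262),(120,275),(110,285),(362,242),(375,255),(385,265),(395,285)]: print((u,v),P[v,u].round(3))
print(robot.current_position())
robot.move_linear(cab(-.02,0,.32),velocity=.2)
p=np.array(robot.current_position()); print(p,Ro.from_quat(robot.current_orientation()).as_matrix().round(3)[:,2])
for n in("scene","top"):
    C=tocab(cloud(viewer.snapshot(n)))
    Q=C[(abs(C[...,1])<.06)&(abs(C[...,0]+.02)<.06)&(C[...,2]>.24)&(C[...,2]<.45)]
    for z in np.arange(.245,.43,.012):
        k=Q[abs(Q[:,2]-z)<.006]
        if len(k): print(n,round(z,3),len(k),k.min(0).round(3),k.max(0).round(3))
```

```text
(150, 242) [ 0.514 -0.073  0.478]
(140, 252) [ 0.514 -0.074  0.488]
(130, 262) [ 0.514 -0.075  0.496]
(120, 275) [ 0.514 -0.075  0.505]
(110, 285) [ 0.513 -0.075  0.513]
(362, 242) [0.523 0.015 0.478]
(375, 255) [0.523 0.016 0.491]
(385, 265) [0.523 0.017 0.498]
(395, 285) [0.526 0.016 0.508]
[ 0.67104645 -0.01895789  0.18801464]
[ 0.6704602  -0.01889124  0.3183374 ] [-0.002  0.    -1.   ]
scene 0.353 7 [-0.03   0.006  0.356] [-0.013  0.008  0.359]
scene 0.365 42 [-0.033 -0.005  0.359] [-0.01   0.015  0.371]
scene 0.377 47 [-0.034 -0.006  0.371] [-0.011  0.017  0.383]
scene 0.389 39 [-0.033 -0.004  0.383] [-0.014  0.017  0.394]
scene 0.401 38 [-0.036 -0.022  0.397] [-0.012  0.035  0.407]
scene 0.413 67 [-0.036 -0.045  0.407] [-0.009  0.043  0.419]
scene 0.425 91 [-0.039 -0.045  0.419] [-0.01   0.052  0.431]
top 0.401 2 [-0.036  0.025  0.404] [-0.034  0.031  0.407]
top 0.413 4 [-0.035  0.028  0.412] [-0.027  0.037  0.418]
top 0.425 12 [-0.035 -0.045  0.419] [-0.029  0.04   0.429]
```

The shut fingertips are really 39 mm behind the reported TCP (0.357 m against 0.318 m). I'll correct for that in z and lower the flap again.

```bash
cat >> h.py <<'E'
DZ=.0385
E
python3 - <<'E'
from h import *
q=down(YAW+np.pi)
print(robot.current_time())
robot.move_linear(cab(.042,0,.29),velocity=.2)
print(robot.move_linear(cab(.042,0,.205-DZ),velocity=.15,stop_force=12))
for th in np.linspace(.2,1.5,7):
    s=.15
    hit=robot.move_linear(cab(-s*np.sin(th)+.01*np.cos(th)+.011,0,.052+s*np.cos(th)+.01*np.sin(th)-DZ),velocity=.12,stop_force=25)
    print(round(th,2),hit,np.round(robot.current_ft_force(),1))
    if hit: break
else:
    print(robot.move_linear(cab(-.142,0,.052-DZ),velocity=.04,stop_force=12),tocab(np.array(robot.current_position())),robot.current_ft_force())
robot.move_linear(cab(-.15,0,.20),velocity=.25)
C=tocab(cloud(viewer.snapshot("scene")))
Q=C[(C[...,0]>-.165)&(C[...,0]<-.01)&(abs(C[...,1])<.1)&(abs(C[...,2]-.06)<.03)]
print(len(Q),np.polyfit(Q[:,0],Q[:,2],1),Q[:,2].std(),robot.current_time())
E
```

```text
29.2917
False
0.2 False [ 0.7 -0.5 -0.8]
0.42 False [-0.7 -0.4  0.2]
0.63 False [ 0.7 -0.2 -0.2]
0.85 False [ 1.  -0.7  0.4]
1.07 False [ 0.3 -0.   0.1]
1.28 False [0.4 0.2 0.4]
1.5 False [ 0.3  0.  -0.1]
True [-0.1388914  -0.00015292  0.02298335] [-2.52415805  1.39233552  8.939761  ]
2546 [0.00529805 0.06200412] 0.0015197784256625322 35.1833
```

The flap now lies level, at z = 62 mm with slope 0.005. Next is the tray.

Run:
```python
from h import *
ph=np.radians(173.1); q=down(ph); t=[.4592,.3135]
robot.let_go()
robot.movep([*t,.07],q); print(robot.current_time(), robot.current_qpos()[5])
print(robot.move_linear([*t,-.0385],velocity=.08,stop_force=6),robot.current_position())
robot.clamp(30); print("open",robot.current_opening(),robot.current_gripper_force(),robot.current_ft_force())
s=viewer.snapshot("scene"); cv2.imwrite("pics/g.png",cv2.resize(s["frame"][220:360,200:370,::-1],(680,560)))
print(robot.current_time())
```

```text
37.3 -1.0653032311771276
False [ 0.45972426  0.31373608 -0.03791125]
open 0.055919500954670937 33.113595843315125 [-0.43394996  0.5522418   4.97033565]
39.2417
```

View pics/g.png

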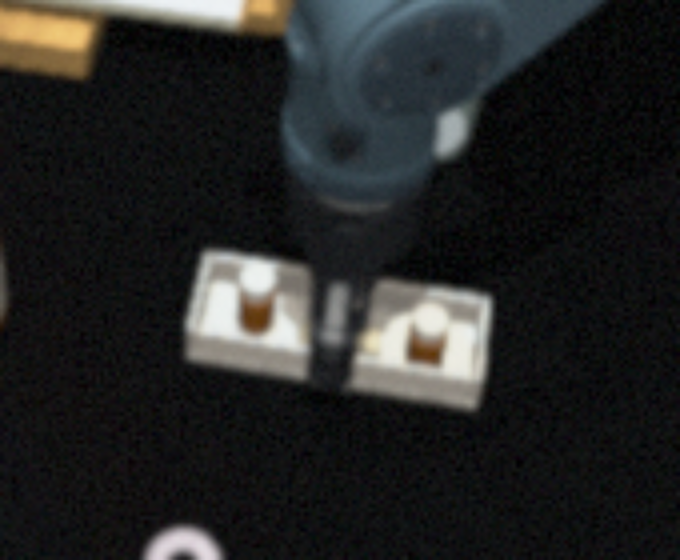

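The grip is central: the fingers at about (335,330) straddle the tray's middle, both vials are standing and the opening is 56 mm. I'll lift, carry and place.

Run:
```python
from h import *
q=down(YAW+np.pi/2)
p=robot.current_position()
robot.move_linear([p[0],p[1],.12],velocity=.07)
print(robot.current_opening(),robot.current_time())
robot.move_linear(cab(-.09,0,.12),velocity=.1,rotation=q)
print(robot.current_opening(),robot.current_position(),robot.current_time())
robot.move_linear(cab(-.09,0,.042),velocity=.06)
print(robot.move_linear(cab(-.09,0,.021),velocity=.02,stop_force=5),robot.current_position(),robot.current_ft_force(),robot.current_time())
s=viewer.snapshot("scene"); cv2.imwrite("pics/pl.png",cv2.resize(s["frame"][120:280,120:330,::-1],(735,560)))
```

```text
0.055806009731134705 41.6583
0.0554534298554126 [ 0.60132502 -0.01127172  0.11999076] 45.3583
True [ 0.60117725 -0.01142445  0.02364528] [-0.20325315  0.3615804   4.43154543] 47.6583
```

View pics/pl.png

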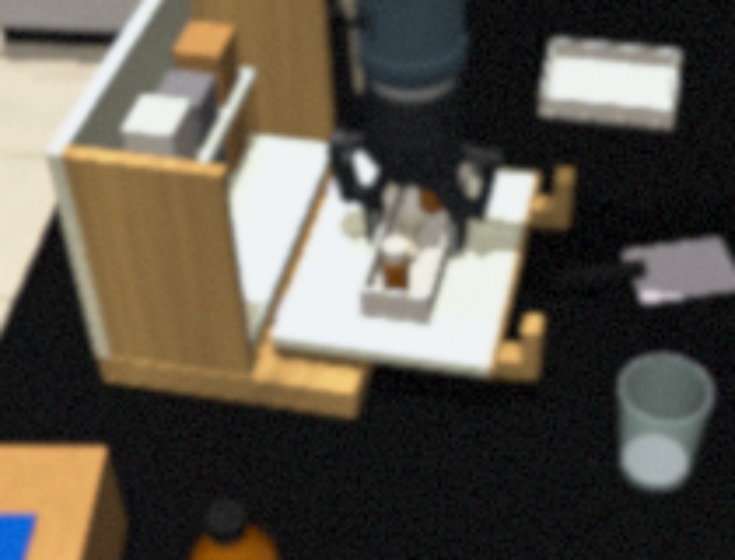

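The tray sits on the level flap at about (410,260), lengthwise along the hinge and with its vials upright. I'll release, retreat and check.

Run:
```python
from h import *
robot.let_go(); robot.pause(.2)
robot.move_linear(cab(-.09,0,.22),velocity=.12)
C=tocab(cloud(viewer.snapshot("scene")))
w,s=wrist("fin"); W=tocab(w)
for n,C in(("scene",C),("wrist",W)):
    B=(abs(C[...,0]+.09)<.06)&(abs(C[...,1])<.11)
    Q=C[B&(C[...,2]>.08)&(C[...,2]<.096)]
    print(n,len(Q),[np.round(a,1) for a in cv2.minAreaRect(Q[:,:2].astype(np.float32)*1000)])
    for sg in(-1,1):
        V=C[B&(C[...,2]>.105)&(C[...,2]<.13)&(sg*C[...,1]>0)]; print(" vial",len(V),V.mean(0).round(3),V.max(0).round(3))
    F=C[(C[...,0]>-.17)&(C[...,0]<-.13)&(abs(C[...,1])<.1)&(abs(C[...,2]-.06)<.02)]; print(" flap front z",np.median(F[:,2]))
    for y in(-.09,.09):
        T=C[(abs(C[...,1]-y)<.02)&(C[...,0]<-.18)&(C[...,0]>-.25)&(C[...,2]>.08)&(C[...,2]<.095)]; print(" tab",T.mean(0).round(3))
cv2.imwrite("pics/fin.png",s["frame"][...,::-1]); print(robot.current_time())
```

```text
scene 366 [array([-89.4,  -0.6]), array([ 57.3, 174.8]), np.float64(0.2)]
 vial 35 [-0.092 -0.047  0.111] [-0.082 -0.039  0.115]
 vial 44 [-0.084  0.053  0.11 ] [-0.074  0.063  0.114]
 flap front z 0.061284128047071174
 tab [-0.198 -0.086  0.085]
 tab [-0.199  0.093  0.086]
wrist 2283 [array([-91.6,  -1.1]), array([169.6,  56.2]), np.float64(89.9)]
 vial 367 [-0.094 -0.05   0.111] [-0.084 -0.04   0.113]
 vial 432 [-0.086  0.051  0.111] [-0.076  0.061  0.113]
 flap front z 0.060709628977291236
 tab [-0.194 -0.088  0.084]
 tab [-0.199  0.09   0.086]
50.2167
```

View pics/fin.png

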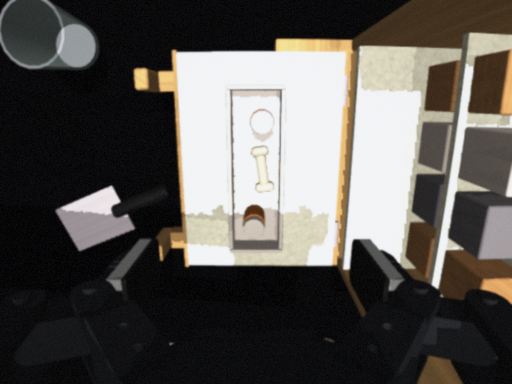

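The final view shows the tray centred at (255,170), with both vials standing, the bone inside, the flap level, the tabs out and the gripper clear.

```bash
python3 -c "
from h import *
print(workorder.hand_in())"
```

```text
the job is handed in; nothing more can be done
None
```

I handed the job in at about 50 s (no verdict came back): both supports are fully out, the flap is level on them, and the tray is in the middle of the flap along its front edge, vials standing, bone inside, gripper clear.

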